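# Bring up the microscope lamp with the dimmer lever

### The arm

A 6-joint arm with a two-finger parallel gripper is mounted at the origin on the work surface. World frame = base frame: x ahead of the robot, y to its left, z up, the work surface at z = 0. Lengths are in m, angles in rad, forces in N, time in s.
With the tool pointing down it reaches from about 0.325 to 0.775 m from the base axis. Payload 9.3 kg.
Tool frame: the origin (TCP) lies between the finger pads; the fingertips stand 14 mm ahead of it and the grasp point (between the pads) lies 5 mm behind it; z points along the fingers, y is the line along which they close (so a half turn about z gives the same grasp; the last joint's range is limited). The gripper opens to 85 mm and grips with 20 to 120 N. Pads are 22 mm wide; open, the fingers measure 114 mm over their backs; the gripper's body (76 mm by 85 mm) begins 54 mm behind the grasp point. The pads swing forward as they close: fully open they stand 13 mm farther back than shut.
Start: joints at [-0.153, 0.259, 0.021, 1.334, 0, 1.418], TCP at [0.55, -0, 0.245] pointing down, gripper open.
Joint ranges: [-3.04, 3.04], [-0.91, 1.82], [-1.04, 1.36], [-1.92, 1.95], [-1.52, 1.45], [-3.14, 3.14]. Speed limits (rad/s): [2.22, 2.22, 2.79, 3.14, 3.14, 3.14].

### API

Orientations are given as [roll, pitch, yaw] about the fixed x, y, z axes, in that order (R = Rz(yaw) Ry(pitch) Rx(roll)).
In Python, from bench import r gives the robot as it stands.
- The arm moves only by the tool jog_arm, never from a script. Its argument "deltas" is a list of rows, each a list of 7 numbers: the shift along the tool's x, y, z in units of 15 cm (1.0 is 15 cm), then the turn, a rotation vector about the tool's x, y, z in units of 5 degrees (1.0 is 5 degrees), then the closure, from -1 (fully open) to 1 (shut). In form: [[tx, ty, tz, wx, wy, wz, fingers], ...]. A call has 1 to 12 rows; each row shifts and turns the commanded pose from where the row before left it, along the tool's axes as they then stand; what a row does not reach is not made up. A row lasts 1/12 s, in which the tool goes at most 41.7 mm and 7.16 degrees, less where a joint would pass 70% of its speed; a pose out of reach is approached as far as the arm can. A call with a number of a shift or a turn outside -1 to 1 is refused whole. A call with a gripper value outside its range is refused whole. The fingers move at their own pace and stop on an object; the grip force is fixed at half the most. Time passes only in rows, so rows that do not move let the fingers close. It gives the time, the measured TCP pose, the force, the opening and the grip force at its end, in the units of the state.
- r.observe(): the state, without advancing time (a new reading comes with each control period).
- r.get_image(name): name is "scene" or "side" or "wrist"; returns a dict with "pixels" (480x640x3 uint8, red, green, blue), "z_map" (480x640 float32, m along the optical axis (not along the pixel's ray), 0 where there is no reading), "fx", "fy", "cx", "cy" (pixels), "dist" ([k1, k2, p1, p2, k3] as OpenCV has them; the pictures are not rectified), "view" (4x4, takes a point from world to camera coordinates). Camera axes: x right, y up, looking along -z (the intrinsics and any distortion apply to the point x, -y, -z); pixel columns grow to the right and rows downward; lengths in m; the calibration is good to about 2 mm. A picture is of the moment at which its call begins.
- r.hand_in(): hands the job in; it is judged then, once.
Trained networks look in a picture, given as the dict that the camera call returned (one of the last four; its "shot" number tells which), for a name from the list of things; names that differ only in an ending like _2 or _b are one class to them, and where a whole thing is asked for, a point or a joint stands for the part that bears it (a point fixed in the world has none). Each returns a list of dicts, best first, with "confidence" (0 to 1); they miss things now and then, are a little off and sometimes report something else, mostly with a low value. They report only what shows in the picture. A call takes as long as a camera call. They do not tell look-alikes from the thing itself.
- r.spot_in(thing, picture): "xyz" ([x, y, z] in m, in the coordinates of the camera as it stood for that picture, good to about 4 mm: the middle of the surface that is visible of it).
The state is a dict: "time_s": time; "joints": joint angles; "qvel": joint speeds; "joint_efforts": joint torques, N m; "tcp_pos": TCP position; "tcp_rot": TCP orientation; "wrist_force": force on the tool from outside, world axes, zero at the start; "wrist_torque": the same for the moment, N m; "gripper_width": finger opening in m; "finger_force": force on a finger pad.
Only numpy, scipy, OpenCV 4.12 (cv2) and the standard library are available. Lean on these libraries where they do the work, as an engineer would, in place of code of your own. Each camera call takes 0.05 s, during which the arm holds its last target. There are 200 camera calls.

### The job

Switch on the microscope lamp the gentle way: first push the dimmer lever fully back against its zero stop (the end of the scale with the shortest tick marks), then, with the lever still at zero, press the lamp switch's push button fully down and let it come up again, and finally move the lever up the scale until its pointer lines up with the steel arrowhead index at the rim. Never press the button while the lever is away from zero, and do not shift the index or the petri dishes, jar and slide box standing by.

Things in the scene. Friction and masses are not known exactly. Their poses are not given: they have to be found in the camera images.
- supply: Lamp supply, fixed: flat cream box 220 (x) x 250 (y) x 58 mm high, black scale plate on top. Origin: centre of underside; -x is the operator's side. Lever pivot at x = 55 mm, y = 0. White ticks every 0.2 rad start 132 mm from the pivot, 4 mm long at zero growing to 24 mm at full. Grey stop blocks, 16 mm high, stand at both ends of the swing, 51 to 73 mm from the pivot.
- dimmer (a joint): Dimmer lever angle in rad: 0 at the zero stop (to the operator's left, at the supply's +y side), growing anticlockwise seen from above (the lever sweeps over the operator's side towards -y) up to 1.8 at full. It has friction and stays where it is left (about 2 N at the grip moves it).
- dimmer_pivot (a point): Point on the lever's vertical hinge axis at the top of the scale plate (58 mm above the bench); turns with the lever, x axis along the lever to its grip and pointer, z up. The lever is a flat aluminium bar 15 mm wide, top 13 mm above the plate, with a narrow pointer ending 130 mm from the axis; its hub has radius 19 mm and is 16 mm high.
- dimmer_knob (a point): Centre of the top of the lever's grip: an upright round grey post 18 mm in diameter, 105 mm from the hinge axis, standing from the lever's bar (13 mm above the plate) up to 60 mm above the plate (118 mm above the bench).
- index (a joint): Angle in rad at which the index stands, on the same axis and scale as joint dimmer: the lever is to be set to this angle. The index is stiff and is not to be moved.
- index_tip (a point): Top of the inward-pointing tip of the index, a steel arrowhead block 24 mm wide, 25 mm long and 11 mm high above the scale plate, 135 mm from the hinge axis (just outside the pointer's end). Its x axis points from the hinge axis outward through the tip.
- switch: Lamp switch, fixed on the bench: a cream box 110 (x) x 90 (y) x 40 mm high with one large round push button in a black housing on the middle of its top. Origin: centre of its underside.
- lamp_button (a joint): Travel of the push button in m: 0 up, 0.006 fully down; sprung, about 4 N fully down; comes up again by itself.
- lamp_button_top (a point): Centre of the top face of the round push button (36 mm in diameter) on the lamp switch; press it straight down.
- dishes: Stack of three closed petri dishes, 90 mm in diameter, 45 mm high, beyond the lamp switch. Origin: centre of its underside. Leave alone.
- jar: Small amber jar, 54 mm in diameter, 65 mm high, on the near side of the lamp switch. Origin: centre of its underside. Leave alone.
- slide_box: Flat slide storage box 95 x 175 x 35 mm, beyond the supply. Origin: centre of its underside. Leave alone.
Not all that is in view belongs to the job. Leave any blue or red look-alike of the switch alone.

How it is judged:
By the outcome, as a careful person would: the job done as asked, in the order asked, and still so for the second after the job is handed in, with the robot touching nothing.
It also fails if it takes over 64 s, if anything falls off the work surface, if the arm or the gripper's body presses on something with over 40 N, if the wrist force passes 120 N, or if a joint passes its speed limit or range.

## Working session

There is one attempt and no reset: what is moved stays moved. The work goes in short steps, Python scripts to look and compute and a tool call to move; the robot and the scene stay as the last step left them, time stands still between calls to the robot, and variables do not carry over. Pictures are saved under pics/ and viewed, at most 10 in all, crops included, and the job is handed in when it is done.

Besides the shell and the picture viewer there is one more tool, called after "Emit:" by a JSON object that holds its "api" and its "payload", one argument or row to a line. jog_arm: Moves the arm, as the interface text tells. Its arguments: {"type":"object","properties":{"deltas":{"type":"array","items":{"type":"array","items":{"type":"number"}}}},"required":["deltas"]}

```bash
mkdir -p pics; ls; cat > h.py <<'E'
import numpy as np, cv2
from bench import r
def unproj(im,u,v,z=None):
    K=np.array([[im['fx'],0,im['cx']],[0,im['fy'],im['cy']],[0,0,1]])
    p=cv2.undistortPoints(np.array([[[u,v]]],float),K,np.array(im['dist'],float))[0,0]
    return p
def world(im,pc):
    T=np.linalg.inv(np.array(im['view'])); return T[:3,:3]@np.array(pc)+T[:3,3]
def onplane(im,u,v,h):
    p=unproj(im,u,v); T=np.linalg.inv(np.array(im['view'])); d=T[:3,:3]@np.array([p[0],-p[1],-1.]); o=T[:3,3]
    return o+d*(h-o[2])/d[2]
def depth(im,u,v):
    p=unproj(im,u,v); z=im['z_map'][int(v),int(u)]; return world(im,[p[0]*z,-p[1]*z,-z])
def save(im,name): cv2.imwrite('pics/'+name,im['pixels'][:,:,::-1])
E
python3 - <<'E'
from h import *
print(r.observe())
for c in ['scene','side','wrist']:
    im=r.get_image(c); save(im,c+'1.png'); print(c, 'cam at',np.linalg.inv(im['view'])[:3,3].round(3))
    for t in ['supply','dimmer_pivot','dimmer_knob','index_tip','lamp_button_top','switch','dishes','jar','slide_box']:
        try:
            for d in r.spot_in(t,im)[:3]: print(t,round(d['confidence'],2),world(im,d['xyz']).round(4))
        except Exception as e: print(t,e)
E
```

```text
pics
{'time_s': 0.0, 'joints': array([-1.52586784e-01,  2.59179831e-01,  2.07582398e-02,  1.33369742e+00,
        7.32468803e-06,  1.41822357e+00]), 'qvel': array([ 9.60413013e-05, -1.35379333e-04, -1.78703666e-03,  5.52415438e-04,
       -2.63616322e-04, -1.22016313e-03]), 'joint_efforts': array([-2.65873996e-04, -5.55637658e+01,  3.44536042e+01,  1.31759423e-02,
       -2.94380488e-04,  4.47349430e-05]), 'tcp_pos': array([5.49736391e-01, 4.51967669e-05, 2.44671486e-01]), 'tcp_rot': array([-3.14028645e+00, -2.08262792e-04,  1.57078216e+00]), 'wrist_force': array([-0.41053936,  0.5845501 , -0.07564936]), 'wrist_torque': array([ 0.03767832, -0.01195804, -0.00850003]), 'finger_force': 0.0, 'gripper_width': 0.0852150314216775}
scene cam at [1.245 0.454 0.648]
supply 0.89 [ 0.6314 -0.176   0.0621]
supply 0.29 [ 0.605  -0.2445  0.0767]
dimmer_pivot 0.59 [ 0.605  -0.2417  0.074 ]
dimmer_knob 0.72 [ 0.6074 -0.2417  0.0712]
index_tip 0.56 [0.4288 0.1834 0.0468]
lamp_button_top 0.79 [0.4555 0.3775 0.057 ]
lamp_button_top 0.47 [0.5687 0.0536 0.0626]
switch 0.97 [0.4734 0.3767 0.0397]
switch 0.
[... 462 characters left out ...]
ton_top 0.45 [0.5209 0.2064 0.0608]
switch 0.78 [0.5192 0.1854 0.0376]
switch 0.76 [0.5546 0.0328 0.0402]
switch 0.66 [0.4478 0.3476 0.0379]
dishes 0.57 [0.6501 0.2383 0.0446]
jar 0.7 [0.4066 0.1603 0.0469]
jar 0.37 [ 0.5961 -0.2485  0.0721]
slide_box 0.9 [ 0.7697 -0.2571  0.0335]
wrist cam at [0.551 0.081 0.374]
supply 0.6 [ 0.585  -0.1491  0.0575]
dimmer_pivot 0.82 [ 0.6463 -0.2217  0.0703]
dimmer_knob 0.6 [ 0.6467 -0.2241  0.0761]
index_tip 0.64 [ 0.5102 -0.1635  0.0658]
lamp_button_top 0.56 [0.5705 0.0536 0.0619]
switch 0.95 [0.5684 0.0539 0.0393]
switch 0.91 [0.5053 0.1605 0.0326]
switch 0.32 [0.4227 0.1614 0.0362]
jar 0.91 [0.4198 0.1659 0.0384]
slide_box 0.77 [ 0.794  -0.1667  0.0364]
```

View pics/scene1.png

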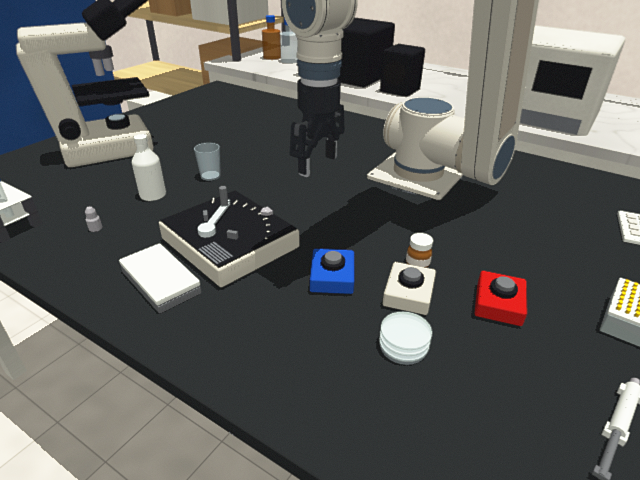

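View pics/side1.png

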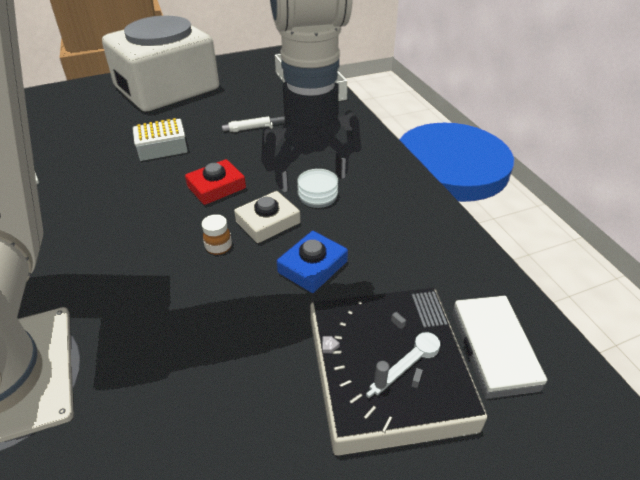

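The scene view shows the supply (230,230), with the pivot hub at (207,229). The blue switch is at (333,270), the cream one at (410,285) and the red one at (502,297), so the cream one is the target. The side view shows the hub at (428,343), knob at (382,368), pointer at (370,393), index at (330,343) and cream button at (266,206). I'll crop for accuracy.

```bash
python3 - <<'E'
from h import *
im=r.get_image('side')
c=im['pixels'][280:460,300:500,::-1]; cv2.imwrite('pics/sidecrop.png',cv2.resize(c,None,fx=4,fy=4,interpolation=cv2.INTER_CUBIC)[:600*2][:720][:, :800][:600])
# cream button cloud via depth
def cloud(im):
    H,W=im['z_map'].shape; uu,vv=np.meshgrid(np.arange(W),np.arange(H))
    K=np.array([[im['fx'],0,im['cx']],[0,im['fy'],im['cy']],[0,0,1]])
    p=cv2.undistortPoints(np.stack([uu,vv],-1).reshape(-1,1,2).astype(float),K,np.array(im['dist'],float))[:,0]
    z=im['z_map'].reshape(-1); P=np.c_[p[:,0]*z,-p[:,1]*z,-z]
    T=np.linalg.inv(np.array(im['view'])); return (P@T[:3,:3].T+T[:3,3]).reshape(H,W,3)
for n in ['side','scene','wrist']:
    im=r.get_image(n); C=cloud(im); z=C[...,2]; ok=im['z_map']>0
    def box(x0,x1,y0,y1,z0,z1): return C[ok&(C[...,0]>x0)&(C[...,0]<x1)&(C[...,1]>y0)&(C[...,1]<y1)&(z>z0)&(z<z1)]
    b=box(.45,.62,.12,.28,.045,.12); 
    if len(b): print(n,'button zmax',np.percentile(b[:,2],98).round(4)); t=b[b[:,2]>np.percentile(b[:,2],98)-.003]; print(len(t),((t.min(0)+t.max(0))/2).round(4),t.min(0).round(4),t.max(0).round(4))
    b=box(.45,.62,.10,.28,.036,.044); 
    if len(b): print('switch top rect',cv2.minAreaRect(b[:,:2].astype(np.float32)))
    b=box(.4,.78,-.4,-.03,.055,.061); 
    if len(b): print('supply rect',cv2.minAreaRect(b[:,:2].astype(np.float32)),np.median(b[:,2]))
    b=box(.4,.78,-.4,-.03,.112,.13); 
    if len(b): print('knob',len(b),b.mean(0).round(4),((b.min(0)+b.max(0))/2).round(4))
    b=box(.4,.78,-.4,-.03,.0725,.077); 
    if len(b): print('hub',len(b),np.median(b,0).round(4))
E
```

```text
side button zmax 0.0641
103 [0.5237 0.2063 0.0636] [0.507  0.1899 0.0612] [0.5404 0.2227 0.0661]
switch top rect ((0.54627925157547, 0.17890509963035583), (0.15879155695438385, 0.16511783003807068), 5.672382831573486)
supply rect ((0.5942713022232056, -0.21761636435985565), (0.24567382037639618, 0.21640053391456604), 77.02197265625) 0.05835874930573792
knob 137 [ 0.5482 -0.2664  0.1175] [ 0.5489 -0.2656  0.1168]
hub 639 [ 0.6377 -0.2335  0.0744]
scene button zmax 0.0642
131 [0.5253 0.2101 0.0631] [0.5083 0.1939 0.0612] [0.5423 0.2263 0.0651]
switch top rect ((0.5354558825492859, 0.19115924835205078), (0.1732412725687027, 0.15039722621440887), 84.04176330566406)
supply rect ((0.5955251455307007, -0.2145777940750122), (0.24695299565792084, 0.2163228988647461), 76.43622589111328) 0.058325452612421724
knob 36 [ 0.5523 -0.2615  0.1169] [ 0.551  -0.2634  0.1161]
hub 205 [ 0.6398 -0.229   0.0742]
switch top rect ((0.5433337092399597, 0.13592444360256195), (0.03616930544376373, 0.13494978845119476), 56.00443649291992)
supply rect ((0.6043545007705688, -0.17927713692188263), (0.17509552836418152, 0.2136506587266922), 77.53358459472656) 0.05795463252172264
hub 959 [ 0.6452 -0.2225  0.0739]
```

View pics/sidecrop.png

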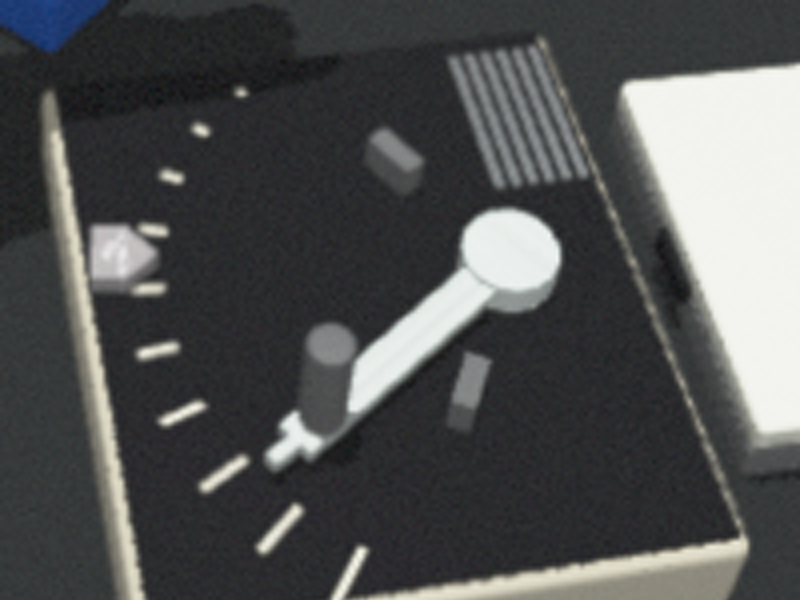

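The crop shows the ticks running from the shortest at (240,90) to full at (345,580). The index tip is at (160,255), between the 0.6 and 0.8 ticks. The lever pointer is at (275,455), near 1.4. Next I'll fit the tick geometry.

```bash
cat > m.py <<'E'
from h import *
from scipy.optimize import least_squares
def ticks(im,c0,ang0):
    g=cv2.cvtColor(im['pixels'],cv2.COLOR_RGB2GRAY)
    n,l,s,c=cv2.connectedComponentsWithStats((g>110).astype(np.uint8)); out=[]
    for i in range(1,n):
        if s[i,4]<3 or s[i,4]>400: continue
        w=onplane(im,*c[i],.058)[:2]; d=w-c0; rr=np.hypot(*d)
        q=(np.arctan2(d[1],d[0])-ang0)%(2*np.pi); q=q-2*np.pi if q>4 else q
        if .125<rr<.152 and -.15<q<1.95: out.append((w,q,rr,s[i,4]))
    return out
def fit(T):
    W=np.array([t[0] for t in T]);k=np.array([round(t[1]/.2) for t in T])
    f=lambda p:(W-(p[:2]+((.132+.002+k*20/9/2*.001)[:,None])*np.c_[np.cos(p[2]+.2*k),np.sin(p[2]+.2*k)])).ravel()
    s=least_squares(f,[*P0,A0],loss='soft_l1',f_scale=.001); return s.x,f(s.x).reshape(-1,2)
P0=np.array([.6485,-.2285]);A0=np.pi-.9-.23
E
python3 - <<'E'
from m import *
for n in ['side','scene','wrist']:
    im=r.get_image(n); T=ticks(im,P0,A0)
    print(n,[(round(t[1],3),round(t[2],4),int(t[3])) for t in T])
    T=[t for t in T if abs(t[1]/.2-round(t[1]/.2))<.3 and t[3]<90]
    if len(T)>3:
        x,e=fit(T); print(x.round(4),np.abs(e).max(1).round(4))
        q=lambda w:np.arctan2(w[1]-x[1],w[0]-x[0])%(2*np.pi)-x[2]
        if n=='side':
            w=onplane(im,340.0,343.8,.069); print('index',w.round(4),q(w),np.hypot(*(w[:2]-x[:2])))
            w=onplane(im,300+272/4,280+458/4,.071); print('pointer',w.round(4),q(w),np.hypot(*(w[:2]-x[:2])))
            w=onplane(im,300+330/4,280+343/4,.118); print('knob',w.round(4),q(w),np.hypot(*(w[:2]-x[:2])))
            w=onplane(im,300+510/4,280+248/4,.074); print('hub',w.round(4))
            w=onplane(im,266.5,206,.064)
E
```

```text
side [(np.float64(-0.004), np.float64(0.1342), 5), (np.float64(0.195), np.float64(0.1362), 10), (np.float64(0.394), np.float64(0.1365), 17), (np.float64(0.798), np.float64(0.1389), 23), (np.float64(0.996), np.float64(0.1396), 34), (np.float64(1.195), np.float64(0.1401), 35), (np.float64(1.396), np.float64(0.1414), 46), (np.float64(1.597), np.float64(0.1424), 53)]
[ 0.6487 -0.2277  2.0125] [0.0004 0.0005 0.0002 0.0005 0.0001 0.0003 0.     0.0001]
index [ 0.525  -0.1785  0.069 ] 0.750722999573004 0.1331447092026056
pointer [ 0.527  -0.2739  0.071 ] 1.4914089056399162 0.13019147800891728
knob [ 0.5495 -0.2654  0.118 ] 1.4919135262758938 0.10612300430348535
hub [ 0.6484 -0.2287  0.074 ]
scene [(np.float64(1.797), np.float64(0.1478), 12), (np.float64(1.399), np.float64(0.1435), 13), (np.float64(1.206), np.float64(0.142), 9), (np.float64(1.008), np.float64(0.1421), 9), (np.float64(0.61), np.float64(0.1385), 8), (np.float64(0.413), np.float64(0.1371), 7), (np.float64(0.214), np.float64(0.1352), 4)]
[ 0.6464 -0.23    2.0064] [0.0011 0.0007 0.0009 0.0006 0.0003 0.0002 0.0001]
wrist [(np.float64(-0.008), np.float64(0.133), 29), (np.float64(0.193), np.float64(0.1341), 49), (np.float64(0.394), np.float64(0.1352), 61), (np.float64(0.598), np.float64(0.136), 67), (np.float64(1.001), np.float64(0.138), 83), (np.float64(1.201), np.float64(0.139), 77)]
[ 0.65   -0.2287  2.0125] [0.0003 0.     0.0001 0.0001 0.0001 0.0003]
```

Emit:
{"api": "jog_arm", "payload": {
  "deltas": [
    [-0.22,0,0,0,0,0,0.29],
    [-0.22,0,0,0,0,0,0.29],
    [-0.22,0,0,0,0,0,0.29],
    [-0.22,0,0,0,0,0,0.29],
    [-0.22,0,0,0,0,0,0.29],
    [-0.22,0,0,0,0,0,0.29],
    [-0.22,0,0,0,0,0,0.29],
    [-0.22,0,0,0,0,0,0.29],
    [0,0,0,0,0,-1,0.29],
    [0,0,0,0,0,-1,0.29],
    [0,0,0,0,0,-1,0.29],
    [0,0,0,0,0,-1,0.29]
  ]
}}

```text
time_s: 2.85
tcp_pos: [0.5499, -0.2644, 0.2451]
tcp_rot: [-3.141, -0.0, 1.923]
wrist_force: [-0.4, 0.8, 1.1]
gripper_width: 0.0302
finger_force: 0.0
```

Emit:
{"api": "jog_arm", "payload": {
  "deltas": [
    [0,0,0,0,0,-1,0.29],
    [0,0,0,0,0,-1,0.29],
    [0,0,0,0,0,-1,0.29],
    [0,0,0,0,0,-1,0.29],
    [0,0,0,0,0,-1,0.29],
    [0,0,0,0,0,-1,0.29],
    [0,0,0,0,0,-1,0.29],
    [0,0,0,0,0,-1,0.29],
    [0,0,0,0,0,-1,0.29],
    [0,0,0,0,0,-1,0.29],
    [0,0,0,0,0,-1,0.29],
    [0,0,0,0,0,-1,0.29]
  ]
}}

```text
time_s: 3.85
tcp_pos: [0.55, -0.264, 0.2452]
tcp_rot: [3.142, -0.0, 2.971]
wrist_force: [0.0, 0.5, 0.5]
gripper_width: 0.0304
finger_force: 0.0
```

Emit:
{"api": "jog_arm", "payload": {
  "deltas": [
    [0,0,0,0,0,-1,0.29],
    [0,0,0,0,0,-1,0.29],
    [0,0,0,0,0,-1,0.29],
    [0,0,0,0,0,-1,0.29],
    [0,0,0,0,0,-1,0.29],
    [0,0,0,0,0,-1,0.29],
    [0,0,0,0,0,0,0.29],
    [0,0,0,0,0,0,0.29]
  ]
}}

```text
time_s: 4.52
tcp_pos: [0.55, -0.264, 0.2453]
tcp_rot: [-3.142, -0.0, -2.795]
wrist_force: [-0.7, -0.2, 0.5]
gripper_width: 0.0302
finger_force: 0.0
```

```bash
cat >> h.py <<'E'
from scipy.spatial.transform import Rotation as Ro
def rel(target):
    s=r.observe(); R=Ro.from_euler('xyz',s['tcp_rot']).as_matrix()
    print('t',round(s['time_s'],2),'tcp',s['tcp_pos'].round(4),'rot',s['tcp_rot'].round(4),'w',s['gripper_width'].round(4),'F',s['wrist_force'].round(1))
    d=R.T@(np.array(target)-s['tcp_pos']); print('tool delta mm',(d*1000).round(1),'units',(d/.15).round(4)); return s
E
python3 - <<'E'
from m import *
s=rel([.5495,-.2654,.096]); print(s['joints'].round(2))
im=r.get_image('wrist'); save(im,'w2.png')
T=ticks(im,P0,A0); T=[t for t in T if abs(t[1]/.2-round(t[1]/.2))<.3]
print([(round(t[1],3),round(t[2],4),int(t[3])) for t in T])
if len(T)>3:
    x,e=fit(T); print(x.round(4),np.abs(e).max(1).round(4))
E
```

```text
Traceback (most recent call last):
  File "h.py", line 18, in rel
    print('t',round(s['time_s'],2),'tcp',s['tcp_pos'].round(4),'rot',s['tcp_rot'].round(4),'w',s['gripper_width'].round(4),'F',s['wrist_force'].round(1))
                                                                                               ^^^^^^^^^^^^^^^^^^^^^^^^
AttributeError: 'float' object has no attribute 'round'
```

```bash
sed -i "s/s\['gripper_width'\].round(4)/round(s['gripper_width'],4)/" h.py
python3 - <<'E'
from m import *
s=rel([.5495,-.2654,.096]); print(s['joints'].round(2))
im=r.get_image('wrist'); save(im,'w2.png')
T=ticks(im,P0,A0); T=[t for t in T if abs(t[1]/.2-round(t[1]/.2))<.3]
print([(round(t[1],3),round(t[2],4),int(t[3])) for t in T])
if len(T)>3:
    x,e=fit(T); print(x.round(4),np.abs(e).max(1).round(4))
E
```

```text
t 4.52 tcp [ 0.55   -0.264   0.2453] rot [-3.1416 -0.     -2.7952] w 0.0302 F [-0.7 -0.2  0.5]
tool delta mm [  0.9  -1.1 149.3] units [ 0.0062 -0.0075  0.9951]
[-0.59  0.36  0.17  1.38 -0.   -0.93]
[(np.float64(1.603), np.float64(0.1412), 143), (np.float64(1.4), np.float64(0.1401), 131), (np.float64(1.197), np.float64(0.1394), 120), (np.float64(0.995), np.float64(0.1383), 101), (np.float64(0.59), np.float64(0.1364), 84), (np.float64(0.388), np.float64(0.1356), 62), (np.float64(0.188), np.float64(0.1352), 47), (np.float64(-0.014), np.float64(0.1342), 30)]
[ 0.65   -0.2277  2.013 ] [0.0002 0.0002 0.0003 0.0001 0.0001 0.0002 0.0003 0.0002]
```

View pics/w2.png

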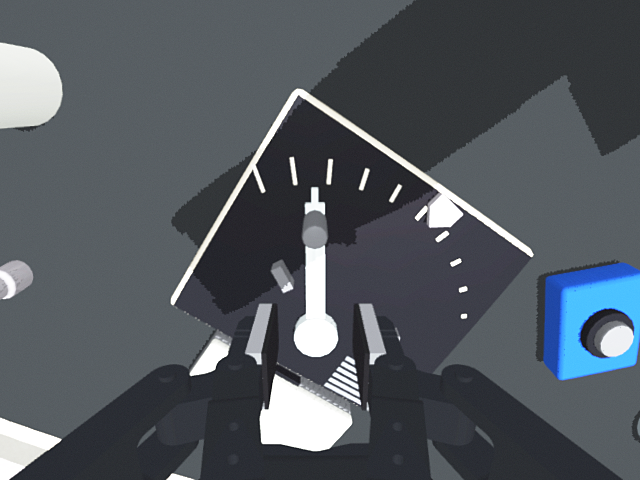

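The wrist view shows the post at (315,230) centred between the fingers, the hub at (315,335), and the index at (443,210) next to the 0.8 tick. I'll descend and cage the post.

Emit:
{"api": "jog_arm", "payload": {
  "deltas": [
    [0.006,-0.007,0.2,0,0,0,0.29],
    [0,0,0.2,0,0,0,0.29],
    [0,0,0.2,0,0,0,0.29],
    [0,0,0.2,0,0,0,0.29],
    [0,0,0.1,0,0,0,0.29],
    [0,0,0.09,0,0,0,0.29],
    [0,0,0,0,0,0,0.29]
  ]
}}

```text
time_s: 5.15
tcp_pos: [0.5483, -0.2645, 0.0938]
tcp_rot: [3.138, -0.003, -2.795]
wrist_force: [0.4, 0.7, -0.3]
gripper_width: 0.0303
finger_force: 0.0
```

Emit:
{"api": "jog_arm", "payload": {
  "deltas": [
    [-0.0027,0.061,0,0,0,1,0.29],
    [-0.0027,0.061,0,0,0,1,0.29],
    [-0.0027,0.061,0,0,0,1,0.29],
    [-0.0027,0.061,0,0,0,1,0.29],
    [-0.0027,0.061,0,0,0,1,0.29],
    [-0.0027,0.061,0,0,0,1,0.29],
    [0,0,0,0,0,0,0.29]
  ]
}}

```text
time_s: 5.73
tcp_pos: [0.545, -0.2103, 0.0978]
tcp_rot: [-3.141, 0.001, 2.962]
wrist_force: [-0.4, 0.3, 0.4]
gripper_width: 0.0301
finger_force: 0.0
```

```bash
python3 - <<'E'
from m import *
s=rel([.6050,-.1330,.096])
p=s['tcp_pos'][:2]-[.6495,-.228]; print('q tool',np.arctan2(p[1],p[0])-2.0127,'r',np.hypot(*p))
E
```

```text
t 5.73 tcp [ 0.545  -0.2103  0.0978] rot [-3.1413e+00  7.0000e-04  2.9625e+00] w 0.0301 F [-0.4  0.3  0.4]
tool delta mm [-45.3  86.7   1.8] units [-0.3018  0.5781  0.0122]
q tool 0.9607384279173541 r 0.1059885297753044
```

Emit:
{"api": "jog_arm", "payload": {
  "deltas": [
    [-0.0027,0.061,0,0,0,1,0.29],
    [-0.0027,0.061,0,0,0,1,0.29],
    [-0.0027,0.061,0,0,0,1,0.29],
    [-0.0027,0.061,0,0,0,1,0.29],
    [-0.0027,0.061,0,0,0,1,0.29],
    [-0.0027,0.061,0,0,0,1,0.29],
    [-0.0027,0.061,0,0,0,1,0.29],
    [-0.0027,0.061,0,0,0,1,0.29],
    [-0.0027,0.061,0,0,0,1,0.29],
    [-0.0027,0.061,0,0,0,1,0.29],
    [-0.0013,0.03,0,0,0,0.5,0.29],
    [0,0,0,0,0,0,0.29]
  ]
}}

```text
time_s: 6.73
tcp_pos: [0.6006, -0.1364, 0.0974]
tcp_rot: [3.141, 0.001, 2.051]
wrist_force: [0.1, 0.4, -0.9]
gripper_width: 0.0305
finger_force: 0.0
```

```bash
python3 - <<'E'
from m import *
s=rel([.6050,-.1330,.096])
p=s['tcp_pos'][:2]-[.6495,-.228]; print('q tool',np.arctan2(p[1],p[0])-2.0127,'r',np.hypot(*p))
E
```

```text
t 6.73 tcp [ 0.6006 -0.1364  0.0974] rot [3.1409e+00 5.0000e-04 2.0512e+00] w 0.0305 F [ 0.1  0.4 -0.9]
tool delta mm [0.9 5.5 1.4] units [0.0062 0.0366 0.0091]
q tool 0.0486328399449385 r 0.1038816667210101
```

Emit:
{"api": "jog_arm", "payload": {
  "deltas": [
    [0,0.02,0,0,0,0,0.29],
    [0,0.02,0,0,0,0,0.29],
    [0,0.02,0,0,0,0,0.29],
    [0,0,0,0,0,0,0.29]
  ]
}}

```text
time_s: 7.07
tcp_pos: [0.6081, -0.1323, 0.0969]
tcp_rot: [3.141, 0.0, 2.052]
wrist_force: [-0.7, -0.1, -0.0]
gripper_width: 0.0303
finger_force: 0.0
```

Emit:
{"api": "jog_arm", "payload": {
  "deltas": [
    [0,0.01,0,0,0,0,0.29],
    [0,0,0,0,0,0,0.29]
  ]
}}

```text
time_s: 7.23
tcp_pos: [0.6093, -0.1316, 0.0968]
tcp_rot: [3.141, 0.0, 2.051]
wrist_force: [-1.3, -0.6, -0.3]
gripper_width: 0.0307
finger_force: 0.3
```

Emit:
{"api": "jog_arm", "payload": {
  "deltas": [
    [0,0.01,0,0,0,0,0.29],
    [0,0,0,0,0,0,0.29]
  ]
}}

```text
time_s: 7.4
tcp_pos: [0.6098, -0.1313, 0.0968]
tcp_rot: [-3.14, 0.0, 2.051]
wrist_force: [-4.3, -3.1, 2.4]
gripper_width: 0.0304
finger_force: 2.9
```

Emit:
{"api": "jog_arm", "payload": {
  "deltas": [
    [0,0.01,0,0,0,0,0.29],
    [0,0.005,0,0,0,0,0.29],
    [0,0,0,0,0,0,0.29],
    [0,0,0,0,0,0,0.29]
  ]
}}

```text
time_s: 7.73
tcp_pos: [0.6101, -0.1312, 0.0967]
tcp_rot: [-3.136, 0.0, 2.049]
wrist_force: [-14.0, -7.0, 6.2]
gripper_width: 0.0304
finger_force: 7.7
```

```bash
python3 - <<'E'
from m import *
s=rel([.6050,-.1330,.096])
im=r.get_image('side'); T=ticks(im,P0,A0); T=[t for t in T if abs(t[1]/.2-round(t[1]/.2))<.3 and t[3]<90]
x,e=fit(T);print(x.round(4))
save(im,'s3.png'); cv2.imwrite('pics/s3c.png',cv2.resize(im['pixels'][280:420,300:500,::-1],None,fx=4,fy=4,interpolation=cv2.INTER_CUBIC))
E
```

```text
t 7.73 tcp [ 0.6101 -0.1312  0.0967] rot [-3.1363e+00  1.0000e-04  2.0495e+00] w 0.0304 F [-14.   -7.    6.2]
tool delta mm [ 0.7 -5.3  0.7] units [ 0.0047 -0.0355  0.0047]
[ 0.6485 -0.2275  2.0125]
```

View pics/s3c.png

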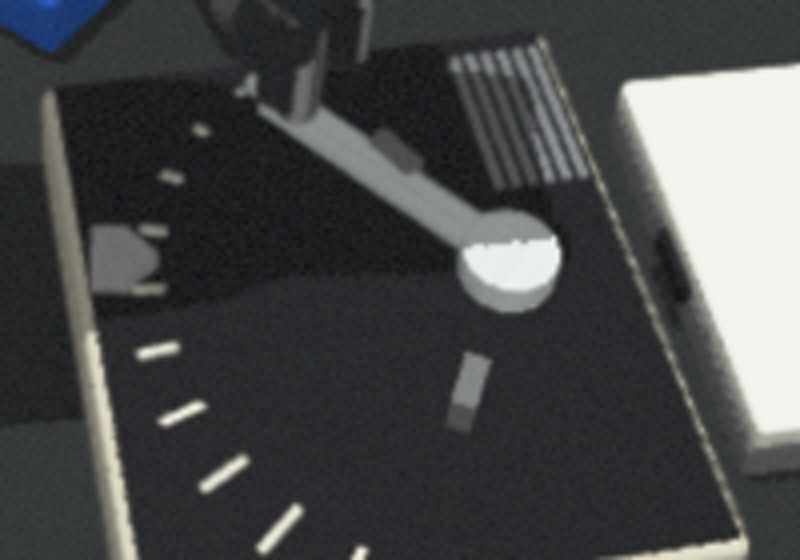

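The crop shows the lever bar resting against the zero-side stop at (395,150). Its pointer is at the shortest tick (240,90), so the lever is at zero. I'll centre the cage, lift off, and go to the cream switch.

Emit:
{"api": "jog_arm", "payload": {
  "deltas": [
    [0,-0.037,0,0,0,0,0.29],
    [0,0,0,0,0,0,0.29],
    [0,0,-0.1,0,0,0,0.29],
    [0,0,-0.2,0,0,0,0.29],
    [0,0,-0.2,0,0,0,0.29],
    [0,0,-0.2,0,0,0,1],
    [0,0,-0.2,0,0,0,1],
    [0,0,-0.1,0,0,0,1]
  ]
}}

```text
time_s: 8.45
tcp_pos: [0.6086, -0.1323, 0.2509]
tcp_rot: [3.138, 0.003, 2.051]
wrist_force: [0.4, -0.5, 0.6]
gripper_width: 0.0
finger_force: 0.0
```

Emit:
{"api": "jog_arm", "payload": {
  "deltas": [
    [0.2265,0.0574,0,0,0,0,1],
    [0.2265,0.0574,0,0,0,0,1],
    [0.2265,0.0574,0,0,0,0,1],
    [0.2265,0.0574,0,0,0,0,1],
    [0.2265,0.0574,0,0,0,0,1],
    [0.2265,0.0574,0,0,0,0,1],
    [0.2265,0.0574,0,0,0,0,1],
    [0.2265,0.0574,0,0,0,0,1],
    [0.2265,0.0574,0,0,0,0,1],
    [0.2265,0.0574,0,0,0,0,1],
    [0,0,0,0,0,0,1],
    [0,0,0,0,0,0,1]
  ]
}}

```text
time_s: 9.45
tcp_pos: [0.5266, 0.2109, 0.2469]
tcp_rot: [3.141, -0.0, 2.055]
wrist_force: [-0.1, -0.1, -0.3]
gripper_width: 0.0001
finger_force: 0.0
```

```bash
python3 - <<'E'
from m import *
s=rel([.5245,.2082,.0785])
x=np.array([.6495,-.228])
im=r.get_image('side'); save(im,'s4.png')
g=cv2.cvtColor(im['pixels'],cv2.COLOR_RGB2GRAY); a=im['pixels'][275:425,300:500,::-1]
im2=r.get_image('wrist'); save(im2,'w4.png')
for n,i in (('side',im),('wrist',im2)):
  for d in r.spot_in('lamp_button_top',i)[:3]: print(n,round(d['confidence'],2),world(i,d['xyz']).round(4))
b=im2['pixels'][...,::-1]
cv2.imwrite('pics/c4.png',np.hstack([cv2.resize(a,(480,360),interpolation=cv2.INTER_CUBIC),cv2.resize(b,(320,360))]))
E
```

```text
t 9.45 tcp [0.5266 0.2109 0.2469] rot [ 3.1406e+00 -2.0000e-04  2.0545e+00] w 0.0001 F [-0.1 -0.1 -0.3]
tool delta mm [ -1.4  -3.2 168.4] units [-0.0095 -0.0216  1.1227]
side 0.81 [0.5662 0.0407 0.0604]
side 0.74 [0.447  0.3669 0.0588]
wrist 0.58 [0.5255 0.2119 0.0612]
wrist 0.53 [0.5537 0.0614 0.0585]
```

View pics/c4.png

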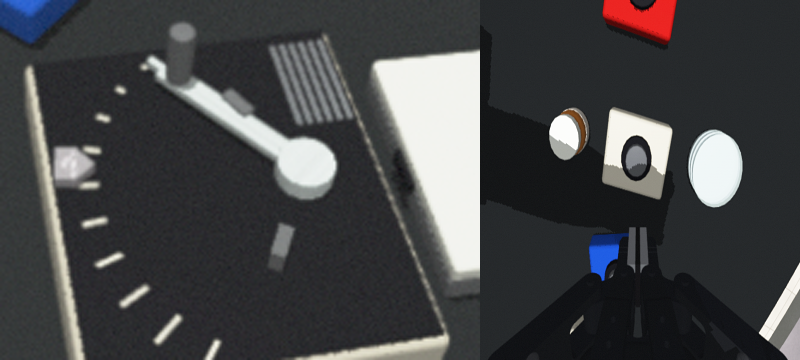

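The lever still stands at the zero tick, with the post at (180,55) in the left crop. The wrist view shows the cream switch under the fingers at (637,155), with the jar and dishes well clear of it.

Emit:
{"api": "jog_arm", "payload": {
  "deltas": [
    [-0.007,-0.019,0.2,0,0,0,1],
    [0,0,0.2,0,0,0,1],
    [0,0,0.2,0,0,0,1],
    [0,0,0.2,0,0,0,1],
    [0,0,0.15,0,0,0,1],
    [0,0,0.1,0,0,0,1],
    [0,0,0,0,0,0,1]
  ]
}}

```text
time_s: 10.23
tcp_pos: [0.5237, 0.2048, 0.0861]
tcp_rot: [-3.137, -0.001, 2.049]
wrist_force: [-0.7, 0.1, 0.2]
gripper_width: 0.0001
finger_force: 0.0
```

Emit:
{"api": "jog_arm", "payload": {
  "deltas": [
    [0,0,0.02,0,0,0,1],
    [0,0,0.02,0,0,0,1],
    [0,0,0.02,0,0,0,1],
    [0,0,0,0,0,0,1]
  ]
}}

```text
time_s: 10.57
tcp_pos: [0.5253, 0.2064, 0.0807]
tcp_rot: [3.141, 0.0, 2.05]
wrist_force: [0.0, 0.0, -0.6]
gripper_width: -0.0001
finger_force: 0.0
```

Emit:
{"api": "jog_arm", "payload": {
  "deltas": [
    [0,0,0.015,0,0,0,1],
    [0,0,0,0,0,0,1]
  ]
}}

```text
time_s: 10.73
tcp_pos: [0.525, 0.2065, 0.0782]
tcp_rot: [3.141, 0.0, 2.051]
wrist_force: [-1.5, 0.1, -0.4]
gripper_width: 0.0002
finger_force: 0.0
```

Emit:
{"api": "jog_arm", "payload": {
  "deltas": [
    [0,0,0.015,0,0,0,1],
    [0,0,0.01,0,0,0,1],
    [0,0,0,0,0,0,1]
  ]
}}

```text
time_s: 10.98
tcp_pos: [0.5252, 0.2066, 0.0743]
tcp_rot: [3.141, 0.0, 2.051]
wrist_force: [0.2, -0.1, 2.1]
gripper_width: -0.0005
finger_force: 0.9
```

Emit:
{"api": "jog_arm", "payload": {
  "deltas": [
    [0,0,0.013,0,0,0,1],
    [0,0,0,0,0,0,1]
  ]
}}

```text
time_s: 11.15
tcp_pos: [0.5251, 0.2066, 0.0723]
tcp_rot: [3.141, 0.0, 2.051]
wrist_force: [-0.2, 0.5, 2.8]
gripper_width: 0.0
finger_force: 1.4
```

Emit:
{"api": "jog_arm", "payload": {
  "deltas": [
    [0,0,0.01,0,0,0,1],
    [0,0,0,0,0,0,1]
  ]
}}

```text
time_s: 11.32
tcp_pos: [0.5251, 0.2066, 0.0708]
tcp_rot: [3.141, 0.0, 2.051]
wrist_force: [1.2, 0.9, 2.7]
gripper_width: 0.0001
finger_force: 1.7
```

Still on the spring, so I'll go further until it bottoms out.

Emit:
{"api": "jog_arm", "payload": {
  "deltas": [
    [0,0,0.01,0,0,0,1],
    [0,0,0,0,0,0,1]
  ]
}}

```text
time_s: 11.48
tcp_pos: [0.5252, 0.2066, 0.07]
tcp_rot: [3.141, 0.0, 2.051]
wrist_force: [-0.1, 0.2, 8.1]
gripper_width: -0.0001
finger_force: 4.0
```

Emit:
{"api": "jog_arm", "payload": {
  "deltas": [
    [0,0,0.01,0,0,0,1],
    [0,0,0,0,0,0,1]
  ]
}}

```text
time_s: 11.65
tcp_pos: [0.5252, 0.2066, 0.0697]
tcp_rot: [3.14, 0.001, 2.051]
wrist_force: [-5.3, -1.2, 20.2]
gripper_width: -0.0002
finger_force: 10.2
```

Emit:
{"api": "jog_arm", "payload": {
  "deltas": [
    [0,0,0.006,0,0,0,1],
    [0,0,0,0,0,0,1],
    [0,0,0,0,0,0,1]
  ]
}}

```text
time_s: 11.9
tcp_pos: [0.5253, 0.2066, 0.0696]
tcp_rot: [3.139, 0.001, 2.051]
wrist_force: [-7.2, -1.4, 28.1]
gripper_width: -0.0002
finger_force: 14.4
```

The button has bottomed out: the force rose sharply past the roughly 4 N spring. I'll release and return above the lever.

Emit:
{"api": "jog_arm", "payload": {
  "deltas": [
    [0,0,-0.05,0,0,0,1],
    [0,0,-0.15,0,0,0,1],
    [0,0,-0.2,0,0,0,1],
    [0,0,-0.2,0,0,0,1],
    [0,0,-0.2,0,0,0,1],
    [0,0,-0.2,0,0,0,1],
    [0,0,-0.2,0,0,0,1],
    [0,0,0,0,0,0,1]
  ]
}}

```text
time_s: 12.57
tcp_pos: [0.5262, 0.2068, 0.2524]
tcp_rot: [3.135, 0.002, 2.051]
wrist_force: [0.3, -0.8, -0.5]
gripper_width: 0.0004
finger_force: 0.0
```

Emit:
{"api": "jog_arm", "payload": {
  "deltas": [
    [-0.2265,-0.0574,0,0,0,0,0.29],
    [-0.2265,-0.0574,0,0,0,0,0.29],
    [-0.2265,-0.0574,0,0,0,0,0.29],
    [-0.2265,-0.0574,0,0,0,0,0.29],
    [-0.2265,-0.0574,0,0,0,0,0.29],
    [-0.2265,-0.0574,0,0,0,0,0.29],
    [-0.2265,-0.0574,0,0,0,0,0.29],
    [-0.2265,-0.0574,0,0,0,0,0.29],
    [-0.2265,-0.0574,0,0,0,0,0.29],
    [-0.2265,-0.0574,0,0,0,0,0.29],
    [0,0,0,0,0,0,0.29],
    [0,0,0,0,0,0,0.29]
  ]
}}

```text
time_s: 13.57
tcp_pos: [0.6052, -0.1365, 0.2455]
tcp_rot: [-3.14, -0.002, 2.048]
wrist_force: [-1.2, 0.5, 0.5]
gripper_width: 0.0305
finger_force: 0.0
```

```bash
python3 - <<'E'
from m import *
s=rel([.6050,-.1335,.096])
im=r.get_image('wrist'); save(im,'w5.png')
T=ticks(im,P0,A0); print([(round(t[1],3),int(t[3])) for t in T]); T=[t for t in T if abs(t[1]/.2-round(t[1]/.2))<.15]
x,e=fit(T); print(x.round(4),np.abs(e).max(1).round(4))
# index location in pixels
K=np.array([[im['fx'],0,im['cx']],[0,im['fy'],im['cy']],[0,0,1]])
a=x[2]+.75; w=np.array([x[0]+.145*np.cos(a),x[1]+.145*np.sin(a),.069]); c=np.array(im['view'])[:3]@np.r_[w,1]
p=cv2.projectPoints(np.array([[c[0],-c[1],-c[2]]]),np.zeros(3),np.zeros(3),K,np.array(im['dist'],float))[0][0,0]; print(p)
u,v=p.astype(int); u0,v0=max(0,u-50),max(0,v-40); print(u0,v0)
cv2.imwrite('pics/w5c.png',cv2.resize(im['pixels'][v0:v0+75,u0:u0+100,::-1],None,fx=8,fy=8,interpolation=cv2.INTER_CUBIC))
E
```

```text
t 13.57 tcp [ 0.6052 -0.1365  0.2455] rot [-3.1401e+00 -1.5000e-03  2.0477e+00] w 0.0305 F [-1.2  0.5  0.5]
tool delta mm [  2.6   1.4 149.5] units [0.017  0.0095 0.9968]
[(np.float64(0.191), 29), (np.float64(-0.01), 29), (np.float64(0.393), 37), (np.float64(0.595), 49), (np.float64(0.778), 4), (np.float64(1.0), 86), (np.float64(1.202), 84), (np.float64(1.404), 96), (np.float64(1.605), 86), (np.float64(1.808), 95)]
[ 0.6497 -0.2283  2.0127] [0.0003 0.0003 0.0002 0.     0.0051 0.0002 0.0002 0.0003 0.0005 0.0005]
[190.5879442  209.80419091]
140 169
```

View pics/w5c.png

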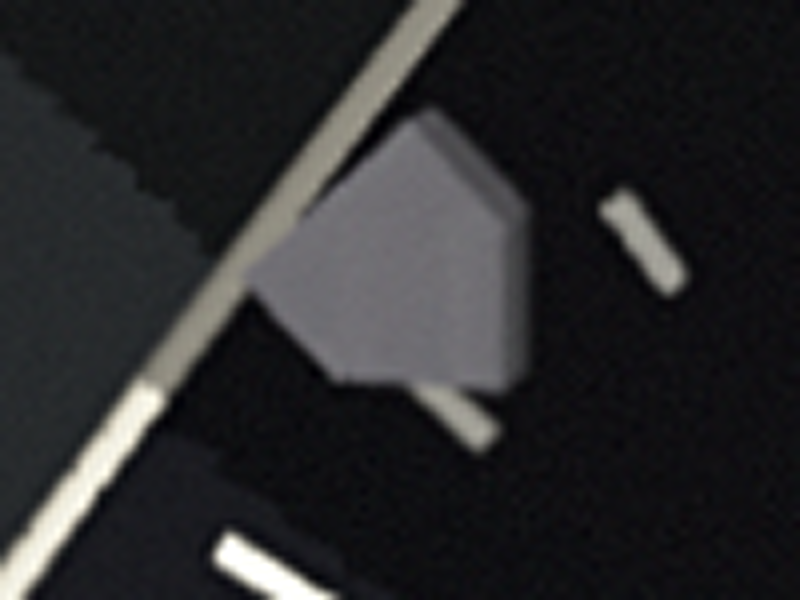

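The crop shows the index's top face: the back corners at (412,122) and (245,272), the shoulders at (503,218) and (335,380), and the tip at (500,390). The 0.8 tick peeks out beside it at (460,415).

```bash
python3 - <<'E'
from m import *
# the view above is unchanged: same pose
im=r.get_image('wrist')
x=np.array([.6497,-.2283,2.0127])
W={}
for n,(u,v) in dict(b1=(412,122),b2=(245,272),s1=(503,218),s2=(335,380),tip=(500,390)).items():
    w=onplane(im,140+(u-3.5)/8,169+(v-3.5)/8,.069)[:2]-x[:2]; W[n]=w
    print(n,np.arctan2(w[1],w[0])%(2*np.pi)-x[2],np.hypot(*w))
for a,b in (('b1','b2'),('s1','s2')):
    w=(W[a]+W[b])/2; print(a,np.arctan2(w[1],w[0])%(2*np.pi)-x[2],np.linalg.norm(W[a]-W[b]))
E
```

```text
b1 0.648284101806238 0.16056185671297762
b2 0.7943990014513012 0.1605980019709881
s1 0.6399599477625295 0.14806265655412357
s2 0.8066516262842676 0.147112383016878
tip 0.7238370277379875 0.1352292464193678
b1 0.7213497886125282 0.02344228157324699
s1 0.7230368440728698 0.024591378672230966
```

The index is at 0.7225 rad, and the tip at 135 mm and back edge at 160 mm match the given geometry. I'll descend and sweep the lever up the scale.

Emit:
{"api": "jog_arm", "payload": {
  "deltas": [
    [0.017,0.009,0.2,0,0,0,0.29],
    [0,0,0.2,0,0,0,0.29],
    [0,0,0.2,0,0,0,0.29],
    [0,0,0.2,0,0,0,0.29],
    [0,0,0.1,0,0,0,0.29],
    [0,0,0.09,0,0,0,0.29],
    [0,0,0,0,0,0,0.29]
  ]
}}

```text
time_s: 14.25
tcp_pos: [0.6038, -0.1296, 0.0958]
tcp_rot: [-3.138, -0.004, 2.053]
wrist_force: [0.8, 0.2, -0.8]
gripper_width: 0.0303
finger_force: 0.0
```

Emit:
{"api": "jog_arm", "payload": {
  "deltas": [
    [-0.0027,-0.061,0,0,0,-1,0.29],
    [-0.0027,-0.061,0,0,0,-1,0.29],
    [-0.0027,-0.061,0,0,0,-1,0.29],
    [-0.0027,-0.061,0,0,0,-1,0.29],
    [-0.0027,-0.061,0,0,0,-1,0.29],
    [-0.0027,-0.061,0,0,0,-1,0.29],
    [-0.0027,-0.061,0,0,0,-1,0.29],
    [-0.0015,-0.035,0,0,0,-0.6,0.29],
    [0,0,0,0,0,0,0.29],
    [0,0,0,0,0,0,0.29]
  ]
}}

```text
time_s: 15.08
tcp_pos: [0.5589, -0.1807, 0.0995]
tcp_rot: [-3.142, 0.001, 2.713]
wrist_force: [0.6, -0.2, 0.3]
gripper_width: 0.0305
finger_force: 0.0
```

```bash
python3 - <<'E'
from m import *
a=2.0127+.7225
s=rel([.6497+.105*np.cos(a),-.2283+.105*np.sin(a),.096])
p=s['tcp_pos'][:2]-[.6497,-.2283]; print('q tool',np.arctan2(p[1],p[0])-2.0127,'r',np.hypot(*p))
E
```

```text
t 15.08 tcp [ 0.5589 -0.1807  0.0995] rot [-3.1415e+00  1.3000e-03  2.7127e+00] w 0.0305 F [ 0.6 -0.2  0.3]
tool delta mm [ 2.6 -7.9  3.4] units [ 0.0172 -0.0528  0.023 ]
q tool 0.645709115111563 r 0.10254348332830979
```

Emit:
{"api": "jog_arm", "payload": {
  "deltas": [
    [0.016,-0.025,0,0,0,-0.25,0.29],
    [0,0,0,0,0,0,0.4],
    [0,0,0,0,0,0,0.5],
    [0,0,0,0,0,0,0.6],
    [0,0,0,0,0,0,0.7],
    [0,0,0,0,0,0,0.8],
    [0,0,0,0,0,0,0.8],
    [0,0,0,0,0,0,0.8]
  ]
}}

```text
time_s: 15.75
tcp_pos: [0.5551, -0.1831, 0.099]
tcp_rot: [3.141, 0.0, 2.735]
wrist_force: [-1.9, 3.8, 5.9]
gripper_width: 0.0164
finger_force: 58.3
```

```bash
python3 - <<'E'
from m import *
a=2.0127+.7225
s=rel([.6497+.105*np.cos(a),-.2283+.105*np.sin(a),.096]); print(s['finger_force'])
p=s['tcp_pos'][:2]-[.6497,-.2283]; print('q tool',np.arctan2(p[1],p[0])-2.0127,'r',np.hypot(*p))
E
```

```text
t 15.75 tcp [ 0.5551 -0.1831  0.099 ] rot [3.1412e+00 4.0000e-04 2.7354e+00] w 0.0164 F [-1.9  3.8  5.9]
tool delta mm [ 0.2 -4.1  3. ] units [ 0.0015 -0.0274  0.0199]
58.30365836620331
q tool 0.6832505871773336 r 0.10486180433203068
```

Gripped. I'll move the remaining 4 mm, settle, open and lift to check.

Emit:
{"api": "jog_arm", "payload": {
  "deltas": [
    [0,-0.009,0,0,0,0,0.8],
    [0,-0.009,0,0,0,0,0.8],
    [0,-0.009,0,0,0,0,0.8],
    [0,0,0,0,0,0,0.8],
    [0,0,0,0,0,0,0.8]
  ]
}}

```text
time_s: 16.17
tcp_pos: [0.5537, -0.1863, 0.099]
tcp_rot: [3.14, 0.0, 2.737]
wrist_force: [-0.3, 5.8, 6.8]
gripper_width: 0.0168
finger_force: 58.4
```

```bash
python3 - <<'E'
from m import *
a=2.0127+.7225
s=rel([.6497+.105*np.cos(a),-.2283+.105*np.sin(a),.096]); print(s['finger_force'])
p=s['tcp_pos'][:2]-[.6497,-.2283]; print('q tool',np.arctan2(p[1],p[0])-2.0127,'r',np.hypot(*p))
E
```

```text
t 16.17 tcp [ 0.5537 -0.1863  0.099 ] rot [3.1401e+00 4.0000e-04 2.7366e+00] w 0.0168 F [-0.3  5.8  6.8]
tool delta mm [ 0.2 -0.7  3. ] units [ 0.0011 -0.0044  0.0199]
58.413283824920654
q tool 0.716228241659008 r 0.10484074637326175
```

Emit:
{"api": "jog_arm", "payload": {
  "deltas": [
    [0,-0.005,0,0,0,0,0.8],
    [0,0,0,0,0,0,0.8],
    [0,0,0,0,0,0,0.5],
    [0,0,0,0,0,0,0.29],
    [0,0,0,0,0,0,0.29],
    [0,0,-0.1,0,0,0,0.29],
    [0,0,-0.2,0,0,0,0.29],
    [0,0,-0.2,0,0,0,0.29],
    [0,0,-0.2,0,0,0,0.29],
    [0,0,-0.2,0,0,0,0.29],
    [0,0,0,0,0,0,0.29],
    [0,0,0,0,0,0,0.29]
  ]
}}

```text
time_s: 17.17
tcp_pos: [0.5536, -0.1886, 0.235]
tcp_rot: [-3.141, 0.004, 2.735]
wrist_force: [-0.1, 0.6, -1.1]
gripper_width: 0.0303
finger_force: 0.0
```

```bash
python3 - <<'E'
from m import *
im=r.get_image('wrist'); save(im,'w6.png')
T=ticks(im,P0,A0); T=[t for t in T if abs(t[1]/.2-round(t[1]/.2))<.05]
x,e=fit(T); print(x.round(4),np.abs(e).max(1).round(4))
K=np.array([[im['fx'],0,im['cx']],[0,im['fy'],im['cy']],[0,0,1]])
a=x[2]+.72; w=np.array([x[0]+.13*np.cos(a),x[1]+.13*np.sin(a),.069]); c=np.array(im['view'])[:3]@np.r_[w,1]
p=cv2.projectPoints(np.array([[c[0],-c[1],-c[2]]]),np.zeros(3),np.zeros(3),K,np.array(im['dist'],float))[0][0,0]
u,v=p.astype(int); u0,v0=max(0,u-50),max(0,v-37); print(u0,v0)
cv2.imwrite('pics/w6c.png',cv2.resize(im['pixels'][v0:v0+75,u0:u0+100,::-1],None,fx=8,fy=8,interpolation=cv2.INTER_CUBIC))
rel([0,0,0])
E
```

```text
[ 0.65   -0.2282  2.0126] [0.     0.0002 0.0002 0.0001 0.0001 0.0002]
267 150
t 17.22 tcp [ 0.5531 -0.1883  0.2335] rot [-3.1413e+00  8.0000e-04  2.7353e+00] w 0.0303 F [ 0.1  0.4 -0.2]
tool delta mm [582.6 -45.6 233. ] units [ 3.8842 -0.3037  1.5535]
```

View pics/w6c.png

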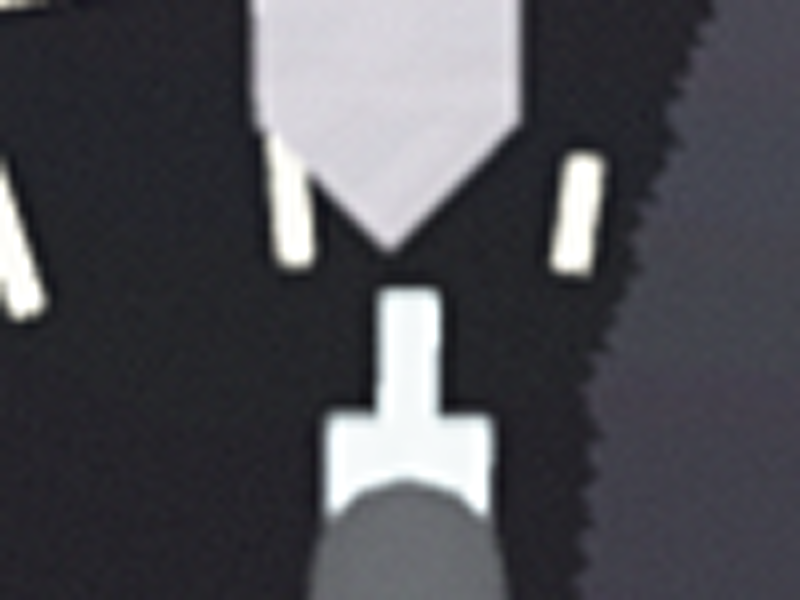

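The pointer's centre is at x=410 and the index tip at x=390, at about 11.2 px/mm. The lever is therefore roughly 1.8 mm (0.014 rad) short, and I'll correct by 1.5 mm at the grip.

Emit:
{"api": "jog_arm", "payload": {
  "deltas": [
    [0,-0.01,0.2,0,0,0,0.29],
    [0,0,0.2,0,0,0,0.29],
    [0,0,0.2,0,0,0,0.29],
    [0,0,0.2,0,0,0,0.29],
    [0,0,0.1,0,0,0,0.29],
    [0,0,0,0,0,0,0.29],
    [0,0,0,0,0,0,0.5],
    [0,0,0,0,0,0,0.8],
    [0,0,0,0,0,0,0.8],
    [0,0,0,0,0,0,0.8],
    [0,0,0,0,0,0,0.8]
  ]
}}

```text
time_s: 18.13
tcp_pos: [0.552, -0.1891, 0.0983]
tcp_rot: [3.141, -0.001, 2.736]
wrist_force: [-0.6, 2.6, -12.0]
gripper_width: 0.0164
finger_force: 58.7
```

Emit:
{"api": "jog_arm", "payload": {
  "deltas": [
    [0,0,0,0,0,0,0.8],
    [0,0,0,0,0,0,0.5],
    [0,0,0,0,0,0,0.29],
    [0,0,0,0,0,0,0.29],
    [0,0,-0.1,0,0,0,0.29],
    [0,0,-0.2,0,0,0,0.29],
    [0,0,-0.2,0,0,0,0.29],
    [0,0,-0.2,0,0,0,0.29],
    [0,0,-0.2,0,0,0,0.29],
    [0,0,0,0,0,0,0.29],
    [0,0,0,0,0,0,0.29]
  ]
}}

```text
time_s: 19.05
tcp_pos: [0.5534, -0.19, 0.2362]
tcp_rot: [-3.141, 0.006, 2.736]
wrist_force: [-0.7, 0.4, -0.7]
gripper_width: 0.0305
finger_force: 0.0
```

```bash
python3 - <<'E'
from m import *
im=r.get_image('wrist'); save(im,'w7.png'); u0,v0=267,150
b=cv2.resize(im['pixels'][v0:v0+75,u0:u0+100,::-1],None,fx=8,fy=8,interpolation=cv2.INTER_CUBIC)
cv2.imwrite('pics/w7c.png',b)
g=cv2.cvtColor(b,cv2.COLOR_BGR2GRAY)
for row in (40,80,320,350,380,430):
    w=np.where(g[row]>130)[0]; print(row,[(int(s[0]),int(s[-1])) for s in np.split(w,np.where(np.diff(w)>1)[0]+1) if len(s)])
E
```

```text
40 [(270, 534)]
80 [(270, 535)]
320 [(357, 417)]
350 [(359, 419)]
380 [(359, 419)]
430 [(307, 474)]
```

View pics/w7c.png

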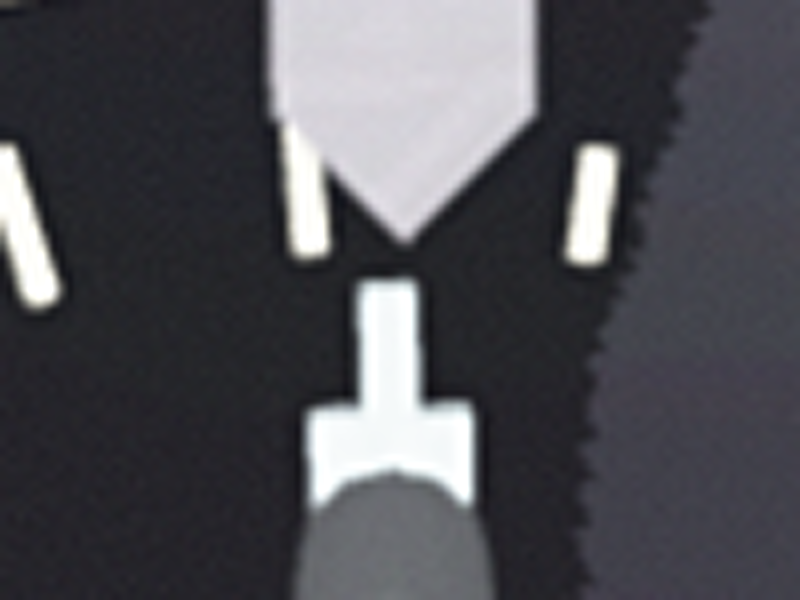

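The pointer is now at x=388 and the index at x=403, so the lever overshot by about 1.3 mm (0.010 rad). I'll go back 1.1 mm at the grip, reading the TCP while gripped.

Emit:
{"api": "jog_arm", "payload": {
  "deltas": [
    [0,0.007,0.2,0,0,0,0.29],
    [0,0,0.2,0,0,0,0.29],
    [0,0,0.2,0,0,0,0.29],
    [0,0,0.2,0,0,0,0.29],
    [0,0,0.1,0,0,0,0.29],
    [0,0,0,0,0,0,0.29],
    [0,0,0,0,0,0,0.5],
    [0,0,0,0,0,0,0.8],
    [0,0,0,0,0,0,0.8],
    [0,0,0,0,0,0,0.8],
    [0,0,0,0,0,0,0.8],
    [0,0,0,0,0,0,0.8]
  ]
}}

```text
time_s: 20.1
tcp_pos: [0.5527, -0.1885, 0.0986]
tcp_rot: [-3.141, 0.0, 2.736]
wrist_force: [-0.6, -0.4, -8.0]
gripper_width: 0.0166
finger_force: 58.8
```

```bash
python3 - <<'E'
from m import *
a=2.0127+.7355
s=rel([.6497+.105*np.cos(a),-.2283+.105*np.sin(a),.098])
p=s['tcp_pos'][:2]-[.6497,-.2283]; print('q tool',np.arctan2(p[1],p[0])-2.0127,'r',np.hypot(*p))
p=np.array([.552,-.1891])-[.6497,-.2283]; print('prev q tool',np.arctan2(p[1],p[0])-2.0127)
E
```

```text
t 20.1 tcp [ 0.5527 -0.1885  0.0986] rot [-3.1414  0.      2.7357] w 0.0166 F [-0.6 -0.4 -8. ]
tool delta mm [0.1 0.4 0.6] units [0.0008 0.0028 0.0042]
q tool 0.739555373601573 r 0.1048811225072986
prev q tool 0.747327889149922
```

Emit:
{"api": "jog_arm", "payload": {
  "deltas": [
    [0,0.003,0,0,0,0,0.8],
    [0,0,0,0,0,0,0.8],
    [0,0,0,0,0,0,0.5],
    [0,0,0,0,0,0,0.29],
    [0,0,0,0,0,0,0.29],
    [0,0,-0.1,0,0,0,0.29],
    [0,0,-0.2,0,0,0,0.29],
    [0,0,-0.2,0,0,0,0.29],
    [0,0,-0.2,0,0,0,0.29],
    [0,0,-0.2,0,0,0,0.29],
    [0,0,0,0,0,0,0.29],
    [0,0,0,0,0,0,0.29]
  ]
}}

```text
time_s: 21.1
tcp_pos: [0.5539, -0.1883, 0.2358]
tcp_rot: [-3.141, 0.005, 2.736]
wrist_force: [-0.1, -0.1, -0.8]
gripper_width: 0.0302
finger_force: 0.0
```

```bash
python3 - <<'E'
from m import *
im=r.get_image('wrist'); save(im,'w8.png'); u0,v0=267,150
b=cv2.resize(im['pixels'][v0:v0+75,u0:u0+100,::-1],None,fx=8,fy=8,interpolation=cv2.INTER_CUBIC)
g=cv2.cvtColor(b,cv2.COLOR_BGR2GRAY)
for row in (40,80,200,220,320,350,380,430):
    w=np.where(g[row]>130)[0]; print(row,[(int(s[0]),int(s[-1])) for s in np.split(w,np.where(np.diff(w)>1)[0]+1) if len(s)])
E
```

```text
40 [(251, 515)]
80 [(251, 515)]
200 [(0, 11), (268, 306), (336, 431), (554, 593)]
220 [(0, 18), (270, 308), (356, 411), (552, 591)]
320 [(352, 414)]
350 [(353, 414)]
380 [(352, 414)]
430 [(301, 468)]
```

The index tip is at x=383.5 and the pointer centre at 383.3, so they're aligned to about 0.1 mm. The arm is clear of everything, so I'll hand in.

```bash
python3 -c "
from bench import r
print(r.hand_in())"
```

```text
the job is handed in; nothing more can be done
None
```

The job is handed in: I pushed the lever to its zero stop, pressed the cream switch's button fully down and let it up, then set the pointer on the index (within about 0.1 mm in the wrist picture) at about 21 s; no verdict came back.

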